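# Clamp a sample cell shut with self-closing tweezers

### The job

Squeeze the pads of the self-closing tweezers to open its jaws, lift it off its parking blade and set the open jaws over the middle of the sample cell's top edge. Press gently down until the sprung plunger between the jaws is pushed in about half-way (a press of about 5 N, never to its end), then let go, so that the tweezers is left standing upright, gripping the cell and holding its cover shut. Leave the other things where they are.

Things in the scene. Friction and masses are not known exactly. Their poses are not given: they have to be found in the camera images.
- clip_pads (a point): Self-closing steel tweezers, standing upright: the point half-way between its two dark squeeze pads, z up. The pads face +y and -y, 16 mm wide (along x), 18 mm high, 29 mm over their outer faces. Squeeze them here, fingers closing along this y: the crossed arms open the jaws; about 22 N a side holds them at the stop (pads then 22 mm over all and parallel); 30 to 40 N is a safe firm hold.
- clip: The same tweezers (90 mm tall, 180 g), origin midway between the jaw tips, 50 mm below the pad centre, z up; the heel on top ends 40 mm above the pad centre and lies between the fingers. Jaws are 17 mm wide (along x), 12 mm high, open along y: 4 mm apart on the blade, 20 mm at the stop. The foot of the sprung plunger is 14 mm above the jaw tips (36 mm below the pad centre).
- clip_arm_a (a joint): Opening angle of the tweezers' arms (rad; both arms move equally): 0 when the jaws are 4 mm apart (on the blade), about 0.013 on the 6 mm sample cell, 0.1 wide open at the stop.
- plunger (a joint): How far the plunger between the jaws is pushed up into the tweezers (m): 0 free, 0.008 at its end. Its spring pushes back with 1 N at first and 1.2 N more per mm, so 0.004 is about 6 N. A released tweezers keeps gripping against it.
- stand: Parking stand, fixed: a 70 x 60 x 16 mm grey foot with an upright steel blade, 4 mm thick (across y), 30 mm wide, its top 50 mm above the work surface; origin under its centre. The tweezers is parked on its centre, gripping the blade, axes parallel to the stand's. At random the stand and the jig change sides.
- jig: Clamping jig, fixed: an 84 x 64 x 16 mm aluminium base, origin under its centre, z up. The upright sample cell stands in its middle, 44 mm wide along x and, when shut, 6 mm thick across y, centred on the jig's z axis: steel back plate on the -y side, hinged cover on +y. The tweezers goes on this axis, its y parallel to the jig's y (either way round).
- jig_axis (a point): Point on the jig's z axis, 78 mm above the work surface: the average height of the cell's level top edge. The true edge is set up to 10 mm higher or lower each time and is not measured: it has to be felt with the plunger. The back plate itself is rigid.
- cover (a joint): Angle of the sample cell's cover (rad), a framed glass plate 40 mm wide, 38 mm high and 3 mm thick, hinged at its lower edge: 0 shut against the back plate; a light spring holds it open at 0.08, where its top edge stands 3 mm away from the plate (the stack is then 9 mm thick at the top).
- slide_box: Bystander: closed box of slides, 36 x 86 x 30 mm, origin under its centre.
- tube_rack: Bystander: micro tube rack, 66 x 142 x 47 mm, origin under its centre.
- dish: Bystander: small culture dish, 62 mm across, 14 mm high, origin under its centre.
Not all that is in view belongs to the job. Leave any turquoise look-alike of the jig alone.

How it is judged (in metres and radians):
On the way, in this order (a step that is already met when the one before it is completed fails the run):
1. the tweezers is squeezed open and lifted off its stand (value of joint clip_arm_a above 0.05 rad and height (world z) of clip_pads above 0.105 m), for 0.2 s.
2. with its jaws open over the cell, the plunger is pressed in (value of joint clip_arm_a above 0.05 rad and value of joint plunger above 0.0015 m and horizontal distance between clip_pads and jig below 0.014 m), for 0.1 s.
At the end, for the whole second after the job is handed in: The tweezers stands at rest and upright (within 0.15 rad) on the sample cell, within 14 mm of the jig's centre line, gripping it (arm angle under 0.035 rad) with the cover shut (under 0.025 rad) and its plunger still pushed in between 2 and 6 mm (value of joint cover below 0.025 rad and value of joint clip_arm_a below 0.035 rad and value of joint plunger between 0.002 and 0.006 m and horizontal distance between clip_pads and jig below 0.014 m and angle between clip_pads's own z axis and vertical below 0.15 rad and contact force between clip and jig above 0.1 N and linear speed of clip below 0.02 m/s); the robot touches nothing.
It fails at once if the plunger is driven to its end (over 7.4 mm, about 10 N) (value of joint plunger above 0.0074 m).
It fails at once if the tweezers, held open, is pressed on the jig with more than 15 N (value of joint clip_arm_a above 0.05 rad and contact force between clip and jig above 15 N).
It fails at once if a bystander is shifted by more than 20 mm (distance of any of slide_box, tube_rack, dish from where it was at the start of the episode above 0.02 m).
It also fails if it takes over 35 s, if anything falls off the work surface, if the arm or the gripper's body presses on something with over 40 N, if the wrist force passes 120 N, or if a joint passes its speed limit or range.

### The arm

A 6-joint arm with a two-finger parallel gripper is mounted at the origin on a cart in front of the work surface, level with it; the furniture and walls round the work are solid. World frame = base frame: x ahead of the robot, y to its left, z up, the work surface at z = 0. Lengths are in mm, angles in rad, forces in N, time in s.
With the tool pointing down it reaches from about 300 to 775 mm from the base axis. Payload 14.6 kg.
Tool frame: the origin (TCP) lies midway between the tips of the shut fingers; the grasp point (between the pads) lies 19 mm behind it (grip_depth is the distance from the TCP to the grasp point, in mm); z points along the fingers, y is the direction in which the jaws open and shut (so a half turn about z gives the same grasp; the last joint's range is limited). The gripper opens to 94 mm and grips with 3 to 60 N. Pads are 16 mm wide; open, the fingers measure 119 mm over their backs; the gripper's body (75 mm by 177 mm) begins 78 mm behind the grasp point.
Start: joints at [-0.067, 0.3, 1.521, -0, 1.321, -0.067], TCP at [549.99, -0.002, 205.446] pointing down, gripper open.
Joint ranges: [-3.03, 3.03], [-0.79, 2.21], [0.23, 2.52], [-1.04, 4.18], [0, 3.07], [-2.55, 2.55]. Speed limits (rad/s): [2.22, 2.22, 2.57, 3.14, 3.14, 3.14].

### API

Orientations are given as [roll, pitch, yaw] about the fixed x, y, z axes, in that order (R = Rz(yaw) Ry(pitch) Rx(roll)).
In Python, from cell import read_state, camera, camera_info, sign_off, grip_depth gives the robot as it stands.
- The arm moves only by the tool drive_tool, never from a script. Its argument "motion" is one flat list of numbers, 4 for each row, row after row: the shift along the tool's x, y, z in mm, then the turn about the tool's z in rad. A call has 1 to 8 rows; each row shifts and turns the pose as measured when the row begins, along the tool's axes as they then stand; what a row does not reach is not made up. A row lasts 1/12 s, in which the tool goes at most 41.7 mm and 7.16 degrees, less where a joint would pass 70% of its speed; a pose out of reach is approached as far as the arm can. A call is refused whole if a number of a shift passes 41.7 or a number of a turn 0.125, either way. A call with a gripper value outside its range is refused whole. "jaw" is the closure, from 0 (fully open) to 1 (shut), set as the call begins (left out, the last holds). The fingers move at their own pace and stop on an object; "grip_force" is the grip in N (left out, the last holds). Time passes only in rows, so rows that do not move let the fingers close. It gives the time, the measured TCP pose, the force and the opening at its end, in the units of the state.
- read_state(): the state, without advancing time (a new reading comes with each control period).
- camera(name): name is "scene" or "side" or "wrist"; returns the picture (480x640x3 uint8, red, green, blue); there is no depth.
- camera_info(name): a dict with "fovy" (degrees; the focal length in pixels is half the picture's height over the tangent of half this angle, whatever the lens; pixels are square), "cx", "cy" (the principal point, pixels), "k1" (the pictures are not rectified: a ray, as slopes to the right and down, at radius r is drawn at 1 + k1 r^2 times it, then the intrinsics apply), "camera_from_world" (4x4, takes a point from world to camera coordinates). Camera axes: x right, y up, looking along -z (the intrinsics and any distortion apply to the point x, -y, -z); pixel columns grow to the right and rows downward; lengths in mm; the calibration is good to about 2 mm. A picture is of the moment at which its call begins: read the wrist's pose just before it. camera_info takes no time and is no camera call; for the wrist camera it gives the pose at the moment of the call.
- sign_off(): hands the job in, once; it reports no verdict.
The state is a dict: "clock": time; "joints": joint angles; "qd": joint speeds; "effort": joint torques, N m; "eef_pos": TCP position; "eef_rot": TCP orientation; "wrist_force": force on the tool from outside, world axes, zero at the start; "moment": the same for the moment, N m; "finger_gap": finger opening in mm.
Only numpy, scipy, OpenCV 4.12 (cv2) and the standard library are available. Lean on these libraries where they do the work, as an engineer would, in place of code of your own. Each camera call takes 0.05 s, during which the arm holds its last target. There are 200 camera calls.

## Working session

There is one attempt and no reset: what is moved stays moved. The work goes in short steps, Python scripts to look and compute and a tool call to move; the robot and the scene stay as the last step left them, time stands still between calls to the robot, and variables do not carry over. Pictures are saved under pics/ and viewed, on a budget of 10 in all, crops included, one or two more only if the job needs it, and the job is handed in when it is done.

Besides the shell and the picture viewer there is one more tool, called after ">>>" by a JSON object that holds its "fn" and its "kwargs". drive_tool: Moves the arm, as the interface text tells. Its arguments: {"type":"object","properties":{"motion":{"type":"array","items":{"type":"number"}},"jaw":{"type":"number"},"grip_force":{"type":"number"}},"required":["motion"]}

```bash
mkdir -p pics
cat > h.py <<'E'
import numpy as np, cv2
from cell import *
def shot(n,f):
    i=camera_info(n); im=camera(n); cv2.imwrite('pics/'+f+'.png',im[:,:,::-1]); np.save('pics/'+f+'.npy',im)
    np.save('pics/'+f+'_i.npy',i,allow_pickle=True); return im,i
def info(f): return np.load('pics/'+f+'_i.npy',allow_pickle=True).item()
def ray(i,u,v):
    f=240/np.tan(np.radians(i['fovy'])/2); K=np.array([[f,0,i['cx']],[0,f,i['cy']],[0,0,1.]])
    p=cv2.undistortPoints(np.array([[[u,v]]],float),K,np.array([i['k1'],0,0,0,0.]))[0,0]
    M=np.array(i['camera_from_world']); R=M[:3,:3]; c=-R.T@M[:3,3]
    d=R.T@np.array([p[0],-p[1],-1]); return c,d/np.linalg.norm(d)
def onz(i,u,v,z):
    c,d=ray(i,u,v); return c+d*(z-c[2])/d[2]
def proj(i,P):
    f=240/np.tan(np.radians(i['fovy'])/2); M=np.array(i['camera_from_world'])
    q=M[:3,:3]@np.array(P,float)+M[:3,3]; x,y=q[0]/-q[2],-q[1]/-q[2]; s=1+i['k1']*(x*x+y*y)
    return i['cx']+f*x*s,i['cy']+f*y*s
def tri(*obs):
    A=np.zeros((3,3));b=np.zeros(3)
    for i,u,v in obs:
        c,d=ray(i,u,v);P=np.eye(3)-np.outer(d,d);A+=P;b+=P@c
    return np.linalg.solve(A,b)
E
python3 - <<'E'
from h import *
s=read_state();print(s['clock'],s['eef_pos'],s['eef_rot'],s['finger_gap'],s['wrist_force'],grip_depth)
for n in('scene','side','wrist'):
    im,i=shot(n,n+'0');c,d=ray(i,320,240);print(n,c.round(),d.round(2),i['k1'],i['fovy'])
E
```

```text
0.0 [5.49719851e+02 2.11785247e-02 2.04890876e+02] [-3.14042191e+00 -5.30820906e-05  1.57084250e+00] 94.00825614262526 [-0.09197598 -0.18883676 -0.20436458] 18.8
scene [256. 628. 612.] [ 0.33 -0.73 -0.6 ] -0.10693089971861744 53.48554769927544
side [638. 437. 827.] [-0.1  -0.47 -0.88] 0.029462397806786472 56.92330264148768
wrist [550.  79. 384.] [ 0.01 -0.26 -0.96] -0.026798524101994178 65.6611268477084
```

View pics/scene0.png

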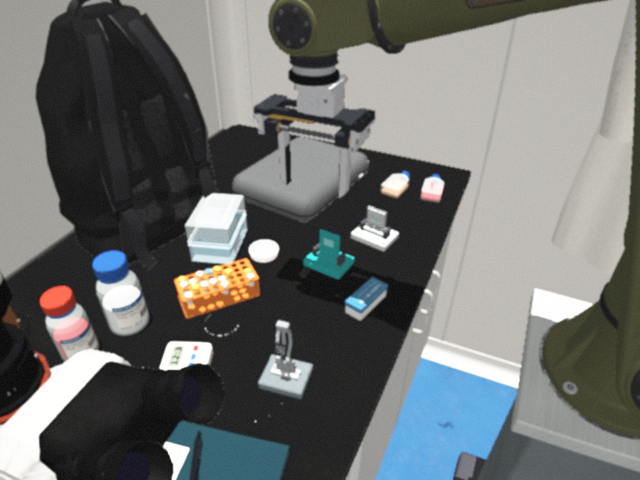

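View pics/side0.png

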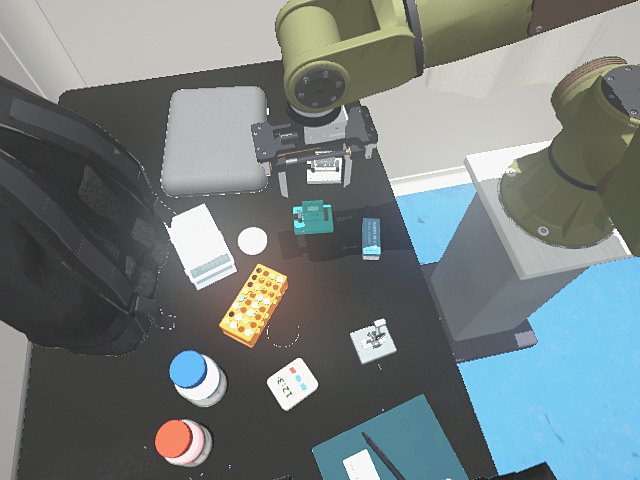

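View pics/wrist0.png

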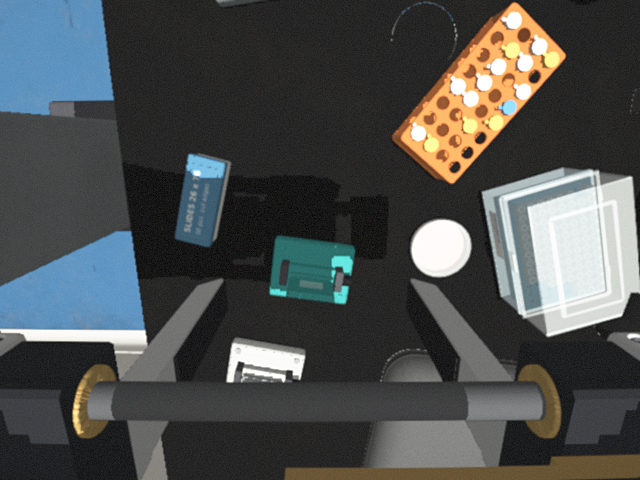

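Pictures viewed: 3. Candidates for the jig: the turquoise base at scene (329,258), which is the look-alike to leave alone, and the aluminium/white base with an upright cell at scene (376,230), side (325,170), wrist (265,360), which fits the description. The stand with the tweezers is at scene (285,370), side (374,340). I'll confirm both in one enlarged crop.

Run:
```python
from h import *
L=[('scene0',245,310),('side0',335,310),('scene0',340,195),('wrist0',215,325)]
t=[]
for f,u,v in L:
    im=cv2.imread(f'pics/{f}.png'); w,h=(100,75)
    if f=='scene0' and u==245:v=320
    c=im[v:v+h,u:u+w]; t.append(cv2.resize(c,(400,300),interpolation=cv2.INTER_CUBIC))
cv2.imwrite('pics/c1.png',np.vstack([np.hstack(t[:2]),np.hstack(t[2:])]))
for f,u,v in[('side0',374,340),('scene0',285,375),('scene0',376,235),('wrist0',265,355)]:print(f,onz(info(f),u,v,16).round())
```

```text
side0 [488. 228.  16.]
scene0 [488. 236.  16.]
scene0 [ 481. -167.   16.]
wrist0 [ 492. -155.   16.]
```

View pics/c1.png

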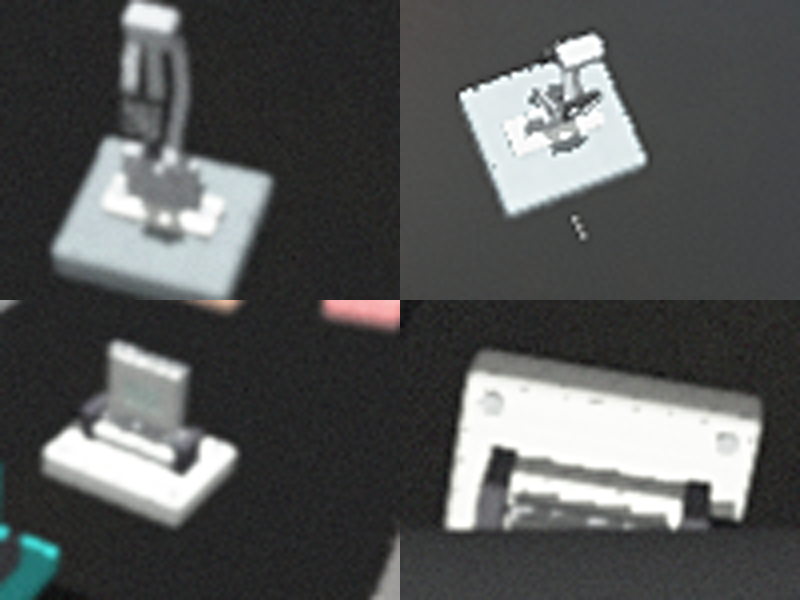

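Picture 4 confirms it: the stand with the tweezers has a grey foot (visible corners at side (350,334), (396,349) and (362,364)). The aluminium jig with a plain cell, cover side unknown, is at scene (376,230). Next I'll get the yaws and positions.

Run:
```python
from h import *
def C(f,u0,v0,ox,oy,pts,z):
    i=info(f)
    P=[onz(i,u0+(x-ox-1.5)/4,v0+(y-oy-1.5)/4,z)[:2] for x,y in pts]
    for a in P:print(f,a.round(1))
    for a,b in zip(P,P[1:]):print('  len',np.linalg.norm(b-a).round(1),'ang',np.degrees(np.arctan2(*(b-a)[::-1])).round(1))
    return P
P=C('side0',335,310,400,0,[(459,93),(510,214),(647,157)],16);print('stand c',((P[0]+P[2])/2).round(1))
C('side0',335,310,400,0,[(508,140),(607,108)],20)
P=C('scene0',245,320,0,0,[(110,137),(273,178),(227,288),(54,247)],16);print(np.mean(P,0).round(1))
P=C('scene0',340,195,0,300,[(42,463),(176,512),(238,457),(110,410)],16);print(np.mean(P,0).round(1))
P=C('wrist0',215,325,400,300,[(470,376),(760,415)],16)
# heights: heel top
a=(info('scene0'),245+(150-1.5)/4,320+(18-1.5)/4);b=(info('side0'),335+(582-401.5)/4,310+(48-1.5)/4)
print('heel',tri(a,b).round(1))
for y in(17,20):
  a=(info('scene0'),340+(148-1.5)/4,195+(353-301.5)/4)
print('cell top @78',onz(*a,78).round(1),'slide/… cam')
```

```text
side0 [529.6 205.7]
side0 [520.9 264. ]
side0 [453.1 252.5]
  len 59.0 ang 98.4
  len 68.8 ang -170.4
stand c [491.4 229.1]
side0 [513.7 232.7]
side0 [465.2 228. ]
  len 48.7 ang -174.5
scene0 [525.7 207.5]
scene0 [458.2 198.7]
scene0 [452.  252.3]
scene0 [519.3 263.3]
  len 68.1 ang -172.6
  len 53.9 ang 96.6
  len 68.2 ang 9.3
[488.8 230.4]
scene0 [ 530.2 -142.7]
scene0 [ 452. -132.]
scene0 [ 436.9 -192. ]
scene0 [ 514.2 -204.7]
  len 78.9 ang 172.2
  len 61.8 ang -104.1
  len 78.3 ang -9.3
[ 483.3 -167.8]
wrist0 [ 455.6 -141.1]
wrist0 [ 536.4 -153.3]
  len 81.8 ang -8.6
heel [490.3 229.1 122.2]
cell top @78 [ 487.1 -175.3   78. ] slide/… cam
```

>>> {"fn": "drive_tool", "kwargs": {"motion": [28.7,-7.4,0,0.1,28.7,-4.5,0,0.125,28.7,-1,0,0.125,28.7,2.5,0,0.125,28,6,0,0.125,27,9.5,0,0.125,25,13,0,0.125,23,16,0,0.125], "jaw": 0, "grip_force": 35}}

```text
clock: 0.82
eef_pos: [653.3, 171.4, 204.2]
eef_rot: [-3.14, 0.003, 0.592]
wrist_force: [-0.7, -0.7, 0.2]
finger_gap: 93.8
```

>>> {"fn": "drive_tool", "kwargs": {"motion": [0,0,0,0.125,0,0,0,0.125,0,0,0,0.125,0,0,0,0.05,0,0,0,0]}}

```text
clock: 1.23
eef_pos: [656.4, 172.9, 197.9]
eef_rot: [3.141, 0.01, 0.155]
wrist_force: [-0.4, -0.1, -0.2]
finger_gap: 93.9
```

>>> {"fn": "drive_tool", "kwargs": {"motion": [-26,-13.7,-2,0,-26,-13.7,-2,0,-26,-13.7,-2,0,-26,-13.7,-2,0,-26,-13.7,-2,0,-26,-13.7,-2,0,0,0,0,0,0,0,0,0]}}

```text
clock: 1.9
eef_pos: [480.9, 229.9, 208.4]
eef_rot: [3.141, 0.016, 0.171]
wrist_force: [-0.0, 0.6, 0.6]
finger_gap: 93.8
```

Run:
```python
from h import *
s=read_state();print(s['eef_pos'],s['eef_rot'])
im,i=shot('wrist','w1')
print(proj(i,(490.5,229.5,16)),proj(i,(490.5,229.5,125)))
c=im[120:360,160:480,::-1];cv2.imwrite('pics/w1c.png',cv2.resize(c,(800,600),interpolation=cv2.INTER_CUBIC))
```

```text
[480.8526427  229.85431102 208.36631179] [3.14133749 0.01559829 0.17110361]
(np.float64(318.678521554611), np.float64(206.86214363784532)) (np.float64(319.59713413810925), np.float64(235.76613762603526))
```

View pics/w1c.png

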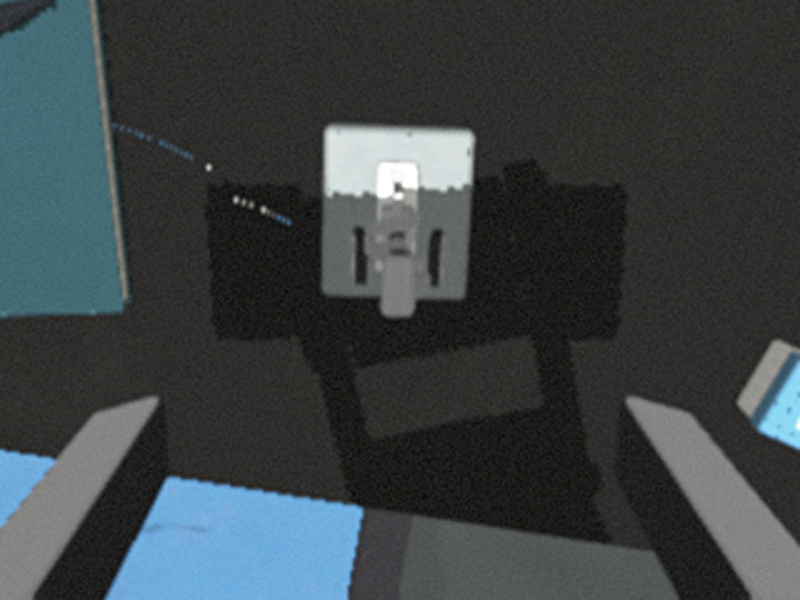

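Picture 5 shows the foot square to the jaws, with crop corners (325,127), (474,130), (467,298) and (322,294). The pads are the dark bars at crop (360,257) and (436,257), and the heel end is at (397,290).

Run:
```python
from h import *
i=info('w1');g=lambda x,y:(160+(x-.75)/2.5,120+(y-.75)/2.5)
P=[onz(i,*g(*p),16)[:2] for p in[(325,127),(474,130),(467,298),(322,294)]]
print(np.round(P,1),np.mean(P,0).round(1))
for a,b in[(1,2),(0,3),(0,1),(3,2)]:
    d=P[b]-P[a];print(np.linalg.norm(d).round(1),np.degrees(np.arctan2(d[1],d[0])).round(1))
for z in(80,86,92):print(z,[onz(i,*g(*p),z)[:2].round(1) for p in[(360,257),(436,257),(398,257)]])
S=info('scene0')
print('pad tri', tri((i,*g(360,229)),(S,245+(122-1.5)/4,320+(95-1.5)/4)).round(1))
print('heel', tri((i,*g(397,290)),(S,245+(150-1.5)/4,320+(20-1.5)/4)).round(1),[onz(i,*g(397,290),z).round(1) for z in(120,127)])
```

```text
[[521.4 263.8]
 [530.2 205.9]
 [462.3 195.3]
 [453.8 254.8]] [491.9 229.9]
68.7 -171.2
68.2 -172.4
58.6 -81.3
60.0 -81.9
80 [array([487.4, 242.2]), array([491.8, 216.9]), array([489.6, 229.6])]
86 [array([488.9, 242.2]), array([493.2, 217.4]), array([491. , 229.8])]
92 [array([490.3, 242.3]), array([494.5, 218. ]), array([492.4, 230.1])]
pad tri [498.1 242.8  90.9]
heel [490.  230.4 122.2] [array([489.1, 230. , 120. ]), array([491. , 230.4, 127. ])]
```

>>> {"fn": "drive_tool", "kwargs": {"motion": [4.3,0.7,20,0.026,4.3,0.7,20,0,4.3,0.7,20,0,0,0,20,0,0,0,20,0,0,0,15,0,0,0,0,0]}}

```text
clock: 2.53
eef_pos: [499.0, 227.1, 87.9]
eef_rot: [3.141, 0.013, 0.147]
wrist_force: [-0.2, -0.6, 0.2]
finger_gap: 94.0
```

>>> {"fn": "drive_tool", "kwargs": {"motion": [-3.5,-1.9,6,0,-3.5,-1.9,6,0,0,0,6,0,0,0,4,0,0,0,0,0,0,0,0,0]}}

```text
clock: 3.03
eef_pos: [492.8, 229.6, 65.8]
eef_rot: [-3.141, 0.011, 0.147]
wrist_force: [0.2, 0.2, 0.1]
finger_gap: 94.0
```

>>> {"fn": "drive_tool", "kwargs": {"motion": [-1,0,0,0,0,0,0,0,0,0,0,0,0,0,0,0,0,0,0,0,0,0,0,0,0,0,0,0,0,0,0,0], "jaw": 1, "grip_force": 35}}

```text
clock: 3.7
eef_pos: [492.7, 229.9, 67.7]
eef_rot: [-3.141, 0.008, 0.147]
wrist_force: [-0.5, 0.1, -0.2]
finger_gap: 43.9
```

>>> {"fn": "drive_tool", "kwargs": {"motion": [0,0,0,0,0,0,0,0,0,0,0,0,0,0,0,0]}}

```text
clock: 4.03
eef_pos: [492.5, 229.8, 67.4]
eef_rot: [-3.141, 0.008, 0.147]
wrist_force: [0.3, -0.2, -1.7]
finger_gap: 21.4
```

>>> {"fn": "drive_tool", "kwargs": {"motion": [0,0,0,0,0,0,0,0,0,0,-5,0,0,0,-8,0,0,0,-10,0,0,0,-10,0,0,0,-10,0,0,0,0,0]}}

```text
clock: 4.7
eef_pos: [492.8, 229.8, 115.2]
eef_rot: [-3.141, 0.009, 0.147]
wrist_force: [0.3, -0.2, -1.8]
finger_gap: 21.3
```

>>> {"fn": "drive_tool", "kwargs": {"motion": [0,0,-15,0,0,0,-15,0,0,0,-15,0,0,0,-15,0,0,0,-15,0,0,0,0,0,0,0,0,0]}}

```text
clock: 5.28
eef_pos: [493.1, 229.7, 195.5]
eef_rot: [-3.14, 0.006, 0.147]
wrist_force: [0.6, 0.5, -2.2]
finger_gap: 21.3
```

>>> {"fn": "drive_tool", "kwargs": {"motion": [-4,19,0,0,-4,19,0,0,-4,19,0,0,-4,19,0,0,-4,19,0,0,-4,19,0,0,-4,19,0,0,-4,19,0,0]}}

```text
clock: 5.95
eef_pos: [480.4, 70.8, 187.2]
eef_rot: [-3.14, 0.015, 0.153]
wrist_force: [0.6, 0.3, -2.4]
finger_gap: 21.8
```

>>> {"fn": "drive_tool", "kwargs": {"motion": [-4,20,0,0,-4,20,0,0,-4,20,0,0,0,20,0,0.1,0,20,0,0.1,0,10,0,0.1,0,0,0,0,0,0,0,0]}}

```text
clock: 6.62
eef_pos: [477.2, -48.2, 179.0]
eef_rot: [3.137, 0.025, -0.161]
wrist_force: [0.3, -0.7, -1.5]
finger_gap: 21.4
```

Run:
```python
from h import *
s=read_state();print(s['eef_pos'],s['eef_rot'])
im,i=shot('wrist','w2')
u,v=proj(i,(487,-171,50));print(u,v)
x=int(np.clip(u-100,0,440));y=int(np.clip(v-75,0,330));print(x,y)
cv2.imwrite('pics/w2c.png',cv2.resize(im[y:y+150,x:x+200,::-1],(800,600),interpolation=cv2.INTER_CUBIC))
```

```text
[477.1791414  -48.17732016 178.96088282] [ 3.13741611  0.02495564 -0.16073079]
459.83024866598726 196.46158177628573
359 121
```

View pics/w2c.png

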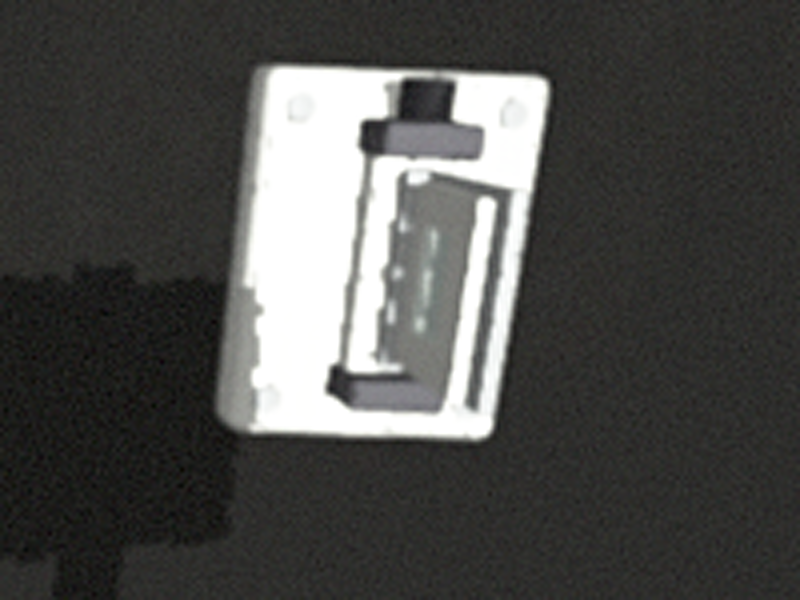

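Picture 6 shows the jig base with top-face crop corners (268,67), (549,77), (492,438) and about (236,430). The back plate's top is the bright bar from (487,198) to (457,410), with the cover on its +y (left) side.

Run:
```python
from h import *
i=info('w2');g=lambda x,y:(359+(x-1.5)/4,121+(y-1.5)/4)
S=info('scene0');h=lambda x,y:(340+(x-1.5)/4,195+(y-301.5)/4)
P=[onz(i,*g(*p),16)[:2] for p in[(268,67),(549,77),(492,438),(236,430)]]
print(np.round(P,1),np.mean(P,0).round(1))
for a,b in[(2,1),(3,0),(1,0),(2,3)]:
    d=P[b]-P[a];print(np.linalg.norm(d).round(1),np.degrees(np.arctan2(d[1],d[0])).round(1))
A=tri((i,*g(487,198)),(S,*h(110,342)));B=tri((i,*g(457,408)),(S,*h(188,365)))
print('tri ends',A.round(1),B.round(1),np.degrees(np.arctan2(*(A-B)[1::-1])).round(1))
A=tri((i,*g(487,198)),(S,*h(188,365)));B=tri((i,*g(457,408)),(S,*h(110,342)));print(A.round(),B.round())
for z in(68,78,88):
  a=onz(i,*g(487,198),z);b=onz(i,*g(457,408),z);d=a-b;print(z,((a+b)/2).round(1),np.linalg.norm(d).round(1),np.degrees(np.arctan2(d[1],d[0])).round(1))
```

```text
[[ 536.7 -155.9]
 [ 524.8 -217.9]
 [ 443.1 -202.4]
 [ 454.9 -142. ]] [ 489.9 -179.6]
83.2 -10.7
83.0 -9.6
63.1 79.2
61.6 78.9
tri ends [ 509.9 -178.4   76.4] [ 467.7 -173.1   75.6] -7.1
[ 489. -200.   49.] [ 490. -152.  104.]
68 [ 488.8 -177.6   68. ] 41.6 -10.2
78 [ 491.3 -173.5   78. ] 40.2 -10.2
88 [ 493.8 -169.5   88. ] 38.7 -10.2
```

>>> {"fn": "drive_tool", "kwargs": {"motion": [4,15,0,0.017,4,15,0,0,4,15,0,0,4,15,0,0,4,15,0,0,4,15,0,0,4,15,0,0,0,0,0,0]}}

```text
clock: 7.33
eef_pos: [488.6, -152.4, 176.0]
eef_rot: [3.139, 0.028, -0.142]
wrist_force: [0.2, 0.6, -1.6]
finger_gap: 21.6
```

>>> {"fn": "drive_tool", "kwargs": {"motion": [1.5,6,6,0.035,1.5,6,6,0,1.5,6,6,0,1.5,6,6,0,0,0,6,0,0,0,4,0,0,0,0,0,0,0,0,0]}}

```text
clock: 8.0
eef_pos: [489.3, -175.1, 136.3]
eef_rot: [3.14, 0.031, -0.172]
wrist_force: [-0.1, -0.1, -1.5]
finger_gap: 21.3
```

Run:
```python
from h import *
s=read_state();print(s['eef_pos'],s['eef_rot'])
im,i=shot('wrist','w3')
u,v=proj(i,(490,-178,78));print(u,v)
x=int(np.clip(u-80,0,480));y=int(np.clip(v-60,0,360));print(x,y)
cv2.imwrite('pics/w3c.png',cv2.resize(im[y:y+120,x:x+160,::-1],(800,600),interpolation=cv2.INTER_CUBIC))
```

```text
[ 489.3309619  -175.11505119  136.31994686] [ 3.13951565  0.03081643 -0.1717975 ]
320.89250171451687 256.25430731621907
240 196
```

View pics/w3c.png

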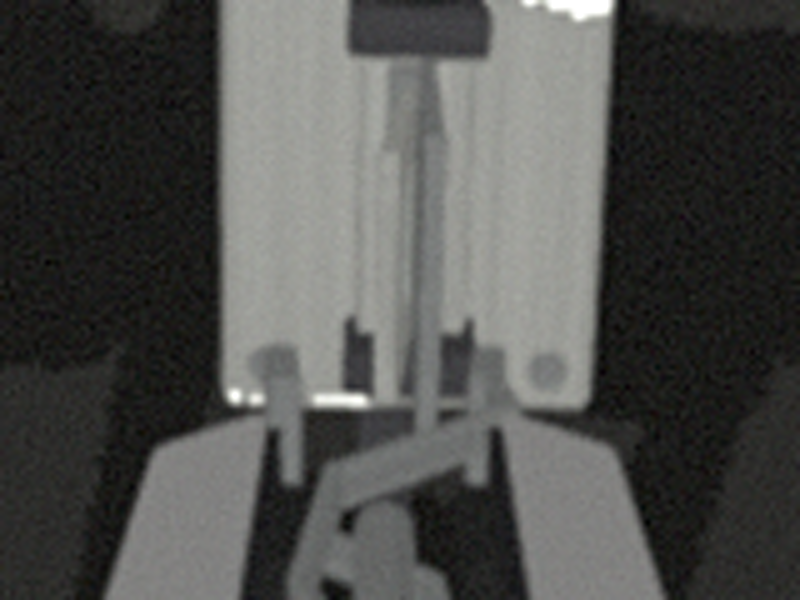

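Picture 7 shows the open jaws at crop (282,350) and (489,350), midpoint about 385. The cover and plate tops are at x≈380–440, centre about 409. The tweezers has to go about 3 mm along tool +y, and then I can feel downwards.

>>> {"fn": "drive_tool", "kwargs": {"motion": [0.7,1.6,0,0,0,1.6,0,0,0,0,5,0,0,0,5,0,0,0,5,0,0,0,5,0,0,0,0,0,0,0,0,0]}}

```text
clock: 8.72
eef_pos: [489.2, -178.3, 115.0]
eef_rot: [3.139, 0.029, -0.171]
wrist_force: [1.0, -0.5, -1.6]
finger_gap: 21.4
```

Run:
```python
from h import *
s=read_state();print(s['eef_pos'],s['eef_rot'],s['wrist_force'])
im,i=shot('wrist','w4')
x,y=240,196
cv2.imwrite('pics/w4c.png',cv2.resize(im[y:y+120,x:x+160,::-1],(800,600),interpolation=cv2.INTER_CUBIC))
```

```text
[ 489.17049616 -178.33128431  115.00216924] [ 3.13921731  0.02927993 -0.17108069] [ 0.96923814 -0.53744211 -1.60944485]
```

View pics/w4c.png

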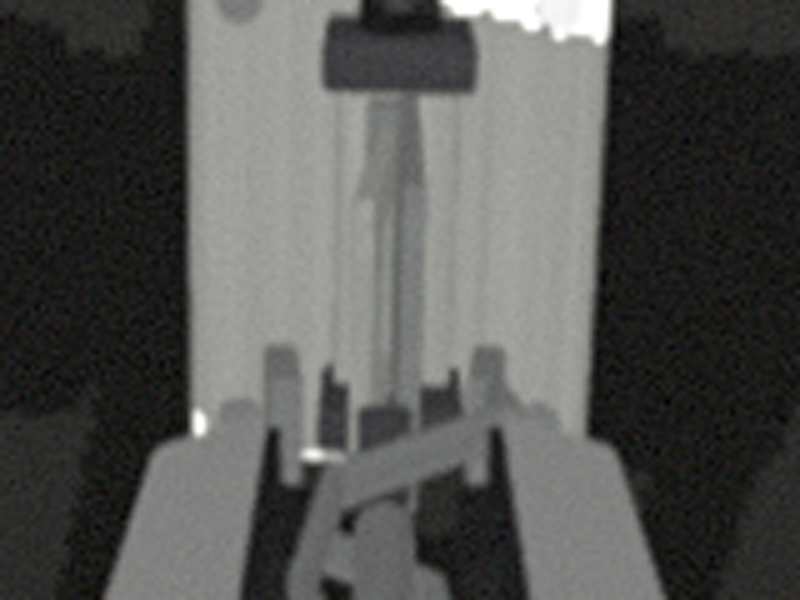

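Picture 8 shows the stack at x≈372–425, between the jaws' inner faces at 302 and 470. That leaves 1–1.5 mm more along +y. I'll correct it and go down slowly, watching the force.

>>> {"fn": "drive_tool", "kwargs": {"motion": [0.5,1.3,0,0,0,0,3,0,0,0,3,0,0,0,0,0,0,0,0,0]}}

```text
clock: 9.18
eef_pos: [489.5, -179.9, 108.8]
eef_rot: [3.139, 0.029, -0.171]
wrist_force: [-0.5, -0.5, -1.5]
finger_gap: 21.3
```

>>> {"fn": "drive_tool", "kwargs": {"motion": [0,0,2,0,0,0,0,0,0,0,2,0,0,0,0,0]}}

```text
clock: 9.52
eef_pos: [489.4, -179.9, 104.5]
eef_rot: [3.139, 0.028, -0.171]
wrist_force: [-0.6, -0.3, -2.2]
finger_gap: 21.2
```

>>> {"fn": "drive_tool", "kwargs": {"motion": [0,0,1,0,0,0,1,0,0,0,0,0]}}

```text
clock: 9.77
eef_pos: [489.4, -179.9, 102.3]
eef_rot: [3.139, 0.028, -0.171]
wrist_force: [0.9, 0.4, -1.5]
finger_gap: 21.2
```

>>> {"fn": "drive_tool", "kwargs": {"motion": [0,0,1,0,0,0,1,0,0,0,0,0]}}

```text
clock: 10.02
eef_pos: [489.3, -179.9, 100.1]
eef_rot: [3.139, 0.028, -0.171]
wrist_force: [-1.3, 0.0, -2.3]
finger_gap: 21.2
```

>>> {"fn": "drive_tool", "kwargs": {"motion": [0,0,1,0,0,0,0,0]}}

```text
clock: 10.18
eef_pos: [489.3, -179.9, 99.0]
eef_rot: [3.139, 0.028, -0.171]
wrist_force: [0.6, -0.5, -2.0]
finger_gap: 21.4
```

>>> {"fn": "drive_tool", "kwargs": {"motion": [0,0,1,0,0,0,0,0]}}

```text
clock: 10.35
eef_pos: [489.3, -179.9, 97.9]
eef_rot: [3.139, 0.028, -0.171]
wrist_force: [-0.0, 0.3, -1.2]
finger_gap: 21.3
```

>>> {"fn": "drive_tool", "kwargs": {"motion": [0,0,1,0,0,0,0,0]}}

```text
clock: 10.52
eef_pos: [489.3, -179.9, 96.8]
eef_rot: [3.139, 0.028, -0.171]
wrist_force: [-0.1, 0.2, -1.8]
finger_gap: 21.4
```

>>> {"fn": "drive_tool", "kwargs": {"motion": [0,0,1,0,0,0,0,0]}}

```text
clock: 10.68
eef_pos: [489.2, -179.9, 95.7]
eef_rot: [3.139, 0.028, -0.171]
wrist_force: [-0.1, -0.1, -2.4]
finger_gap: 21.3
```

>>> {"fn": "drive_tool", "kwargs": {"motion": [0,0,1,0,0,0,0,0]}}

```text
clock: 10.85
eef_pos: [489.2, -179.9, 94.6]
eef_rot: [3.139, 0.028, -0.171]
wrist_force: [0.1, 0.5, -2.5]
finger_gap: 21.6
```

>>> {"fn": "drive_tool", "kwargs": {"motion": [0,0,1,0,0,0,0,0]}}

```text
clock: 11.02
eef_pos: [489.2, -179.9, 93.5]
eef_rot: [3.139, 0.028, -0.171]
wrist_force: [1.3, 0.4, -2.3]
finger_gap: 21.2
```

>>> {"fn": "drive_tool", "kwargs": {"motion": [0,0,1,0,0,0,0,0]}}

```text
clock: 11.18
eef_pos: [489.2, -179.9, 92.4]
eef_rot: [3.139, 0.028, -0.171]
wrist_force: [1.0, -0.0, -1.6]
finger_gap: 21.1
```

>>> {"fn": "drive_tool", "kwargs": {"motion": [0,0,1,0,0,0,0,0]}}

```text
clock: 11.35
eef_pos: [489.1, -179.9, 91.3]
eef_rot: [3.139, 0.028, -0.171]
wrist_force: [0.6, -0.1, -0.9]
finger_gap: 21.4
```

>>> {"fn": "drive_tool", "kwargs": {"motion": [0,0,1,0,0,0,0,0]}}

```text
clock: 11.52
eef_pos: [489.2, -179.9, 90.3]
eef_rot: [3.139, 0.028, -0.171]
wrist_force: [0.8, -0.1, -0.4]
finger_gap: 21.3
```

>>> {"fn": "drive_tool", "kwargs": {"motion": [0,0,1,0,0,0,0,0]}}

```text
clock: 11.68
eef_pos: [489.2, -180.0, 89.4]
eef_rot: [3.139, 0.028, -0.171]
wrist_force: [-0.1, -0.2, 0.4]
finger_gap: 21.3
```

>>> {"fn": "drive_tool", "kwargs": {"motion": [0,0,1,0,0,0,0,0]}}

```text
clock: 11.85
eef_pos: [489.3, -179.9, 88.6]
eef_rot: [3.139, 0.027, -0.171]
wrist_force: [-0.9, 0.6, 1.4]
finger_gap: 21.0
```

>>> {"fn": "drive_tool", "kwargs": {"motion": [0,0,1,0,0,0,0,0,0,0,0,0]}}

```text
clock: 12.1
eef_pos: [489.3, -180.0, 87.9]
eef_rot: [3.139, 0.027, -0.171]
wrist_force: [-1.3, 1.1, 1.7]
finger_gap: 21.4
```

>>> {"fn": "drive_tool", "kwargs": {"motion": [0,0,1,0,0,0,0,0]}}

```text
clock: 12.27
eef_pos: [489.3, -180.0, 87.0]
eef_rot: [3.139, 0.027, -0.171]
wrist_force: [-1.3, 0.5, 2.7]
finger_gap: 21.3
```

>>> {"fn": "drive_tool", "kwargs": {"motion": [0,0,0.8,0,0,0,0,0,0,0,0,0]}}

```text
clock: 12.52
eef_pos: [489.3, -180.0, 86.4]
eef_rot: [3.139, 0.027, -0.171]
wrist_force: [-2.1, 1.4, 4.2]
finger_gap: 21.3
```

>>> {"fn": "drive_tool", "kwargs": {"motion": [0,0,0,0]}}

```text
clock: 12.6
eef_pos: [489.3, -180.0, 86.5]
eef_rot: [3.139, 0.027, -0.171]
wrist_force: [-1.9, 1.0, 3.8]
finger_gap: 21.7
```

>>> {"fn": "drive_tool", "kwargs": {"motion": [0,0,0,0,0,0,0,0,0,0,0,0], "jaw": 0.73}}

```text
clock: 12.85
eef_pos: [489.5, -180.0, 86.7]
eef_rot: [3.139, 0.026, -0.171]
wrist_force: [-2.4, 1.6, 3.5]
finger_gap: 25.9
```

>>> {"fn": "drive_tool", "kwargs": {"motion": [0,0,0,0,0,0,0,0,0,0,0,0,0,0,0,0], "jaw": 0.6}}

```text
clock: 13.18
eef_pos: [489.7, -180.1, 86.3]
eef_rot: [3.138, 0.026, -0.171]
wrist_force: [0.1, -1.0, -0.1]
finger_gap: 37.8
```

Run:
```python
from h import *
im,i=shot('wrist','w5')
x,y=220,176
cv2.imwrite('pics/w5c.png',cv2.resize(im[y:y+150,x:x+200,::-1],(800,600),interpolation=cv2.INTER_CUBIC))
```

```text
(no output)
```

View pics/w5c.png

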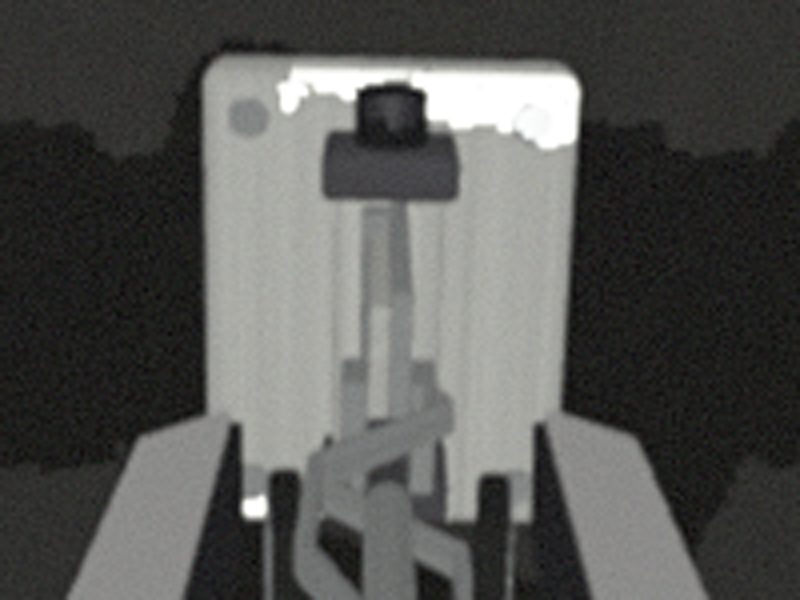

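Picture 9 shows the jaws closed on the stack (bars at x≈352 and 422, cover against the plate), standing free between the opened fingers. Next I open further and go up.

>>> {"fn": "drive_tool", "kwargs": {"motion": [0,0,0,0,0,0,0,0,0,0,0,0,0,0,0,0,0,0,0,0], "jaw": 0.3}}

```text
clock: 13.65
eef_pos: [489.6, -180.1, 85.9]
eef_rot: [3.139, 0.026, -0.171]
wrist_force: [0.1, 0.3, 0.2]
finger_gap: 64.8
```

>>> {"fn": "drive_tool", "kwargs": {"motion": [0,0,-12,0,0,0,-15,0,0,0,-15,0,0,0,-15,0,0,0,-15,0,0,0,-15,0,0,0,-10,0,0,0,0,0]}}

```text
clock: 14.32
eef_pos: [491.5, -180.0, 186.3]
eef_rot: [3.139, 0.029, -0.171]
wrist_force: [0.1, -0.5, 0.6]
finger_gap: 65.8
```

Run:
```python
from h import *
s=read_state();print(s['clock'],s['eef_pos'],s['wrist_force'])
im,i=shot('wrist','w6'); sc,j=shot('scene','s6')
c=lambda a,x,y:cv2.resize(a[y:y+120,x:x+80,::-1],(400,600),interpolation=cv2.INTER_CUBIC)
u,v=map(int,proj(i,(490,-179,60)));p,q=map(int,proj(j,(490,-179,60)))
cv2.imwrite('pics/c6.png',np.hstack([c(im,u-40,v-60),c(sc,p-40,q-60)]));print(u,v,p,q)
```

```text
14.3167 [ 491.53761375 -179.96463514  186.26176979] [ 0.10680582 -0.50134968  0.58085955]
315 232 375 213
```

View pics/c6.png

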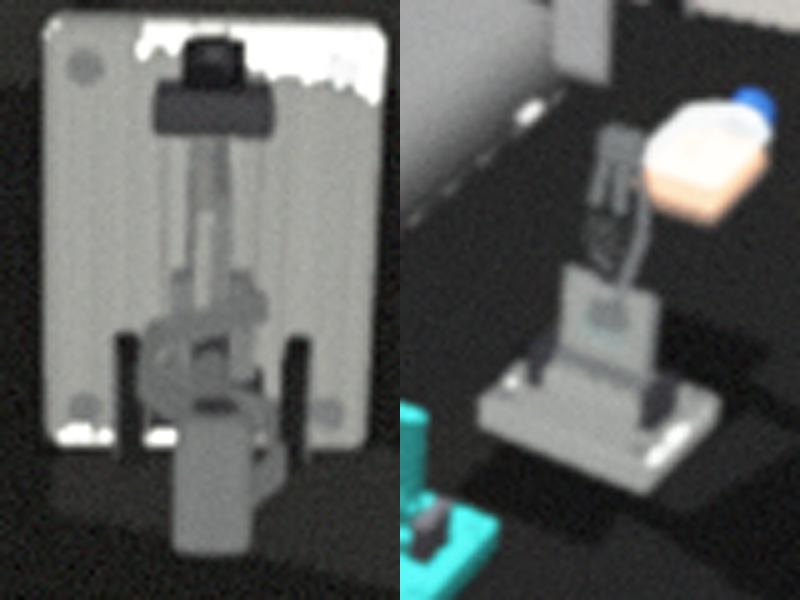

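Picture 10 shows the tweezers standing upright at mid-cell with the cover shut. The robot is clear of it.

```bash
python3 -c "
from cell import *
sign_off()"
```

```text
the job is handed in; nothing more can be done
```

The tweezers now stands upright on the aluminium jig's sample cell, gripping it near mid-width and holding the cover shut. I handed the job in at about 14.4 s of the 35 s allowed, and the sign-off gives no verdict.

- **Pick-up:** I squeezed the pads at 35 N (fingers 21 mm apart, so at the stop) and lifted the tweezers off the blade. The wrist force then read about 1.8 N down, which matches its weight.
- **Press:** With the open jaws centred over the cell from close wrist views, I went down in 1 mm steps. The plunger touched at about TCP height 91 mm. I stopped at a net press of about 5.8 N, or about 4 mm of plunger travel.
- **Release:** I opened the fingers in two stages and then went up 100 mm. The wrist force returned to about zero.

**Last checks:** The last wrist and scene pictures showed the tweezers upright, the jaws closed on the stack, the cover against the plate, and the gripper clear. I did not measure the plunger travel after letting go; about 4 mm is worked out from the force just before.

**Disagreements:**
- The scene camera's first jig position was about 12 mm off in y from the wrist views. I used the wrist views, and the close-ups agreed with them.
- My first move towards the stand ended about 170 mm off because I turned the shifts the wrong way. I corrected it in the next move, and the force readings showed no contact.

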